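# Clamp the lino block on the carving board

## Robot

A 6-joint arm with a two-finger parallel gripper is mounted at the origin on a cart in front of the work surface, level with it; the furniture and walls round the work are solid. World frame = base frame: x ahead of the robot, y to its left, z up, the work surface at z = 0. Lengths are in m, angles in rad, forces in N, time in s.
With the tool pointing down it reaches from about 0.35 to 0.975 m from the base axis. Payload 4.9 kg.
Tool frame: the origin (TCP) lies at the very end of the fingers, on their centre line; the grasp point (between the pads) lies 19 mm behind it (ctrl.grip_point_offset is the distance from the TCP to the grasp point, in m); z points along the fingers, y is the line along which they close (so a half turn about z gives the same grasp; the last joint's range is limited). The gripper opens to 85 mm and grips with 20 to 120 N. Pads are 22 mm wide; open, the fingers measure 114 mm over their backs; the gripper's body (76 mm by 85 mm) begins 54 mm behind the grasp point. The pads swing forward as they close: fully open they stand 13 mm farther back than shut.
Start: joints at [-1.46, 0.053, 1.613, -0, 1.476, -0.119], TCP at [0.142, -0.609, 0.231] pointing down, gripper open.
Joint ranges: [-3.01, 3.01], [-1.01, 2.22], [0.06, 2.58], [-1.02, 4.17], [0.09, 2.62], [-3.14, 3.14]. Speed limits (rad/s): [2.57, 2.57, 3.14, 3.14, 3.14, 3.14].

## Interface

Orientations are given as a rotation vector (axis times angle).
In Python, from station import ctrl gives the robot as it stands.
- The arm moves only by the tool send_rows, never from a script. Its argument "rows" is a list of rows, each a list of 3 entries, a list of its own where there are three numbers: the finger opening in cm, from 0 to 8.54, then the shift along the tool's x, y, z in cm, then the turn about the tool's z in degrees. A call has 1 to 10 rows; each row shifts and turns the commanded pose from where the row before left it, along the tool's axes as they then stand; what a row does not reach is not made up. A row lasts 1/8 s, in which the tool goes at most 62.5 mm and 10.7 degrees, less where a joint would pass 70% of its speed; a pose out of reach is approached as far as the arm can. A call with a gripper value outside its range is refused whole. The fingers move at their own pace and stop on an object; "newtons" is the grip in N (left out, the last holds). Time passes only in rows, so rows that do not move let the fingers close. It gives the time, the measured TCP pose, the force, the opening and the grip force at its end, in the units of the state.
- ctrl.get_obs(): the state, without advancing time (a new reading comes with each control period).
- ctrl.get_image(name): name is "side" or "top" or "wrist"; returns a dict with "frame" (400x640x3 uint8, red, green, blue), "range_z" (400x640 float32, m along the optical axis (not along the pixel's ray), 0 where there is no reading), "fx", "fy", "cx", "cy" (pixels), "cam_to_world" (4x4, takes a point from camera to world coordinates). Camera axes: x right, y down, z forward; pixel columns grow to the right and rows downward; lengths in m; the calibration is good to about 2 mm. A picture is of the moment at which its call begins.
- ctrl.finish_job(): hands the job in; it is judged then, once.
The state is a dict: "t": time; "q": joint angles; "dq": joint speeds; "effort": joint torques, N m; "tool_pos": TCP position; "tool_rot": TCP orientation; "contact_force": force on the tool from outside, world axes, zero at the start; "wrist_torque": the same for the moment, N m; "opening": finger opening in m; "grip_force": force on a finger pad.
Only numpy, scipy, OpenCV 4.12 (cv2) and the standard library are available. Lean on these libraries where they do the work, as an engineer would, in place of code of your own. Each camera call takes 0.05 s, during which the arm holds its last target. There are 200 camera calls.

## Task

Slide the lino block along the wooden carving board until its long edge is flush against the board's fence, under the raised clamp foot. Then lock it down: lift the orange winged collar on the clamp lever against its spring, swing the lever all the way over from left to right while the collar is up, and let the collar drop fully home so that the lever is locked. Leave the ink jar and the gouge beside the board where they are.

Things in the scene. Friction and masses are not known exactly. Their poses are not given: they have to be found in the camera images.
- carving_jig: fixed wooden carving board (bench hook), 155 mm along x, 200 mm along y, 12 mm thick; origin under its centre, on the table; x points away from the robot to the fence, y left, z up. The fence bar crosses the far side (x 55 to 77 mm, top at z 30 mm). Behind it a fixed blue clamp tower (x 80 to 122 mm, y +-55 mm, up to z 60 mm)
- fence_face (a point): middle of the fence's near face (the face that the block must touch), 18.5 mm above the table; x, y, z axes as the board
- block_center (a point): centre of the loose lino block with a black wave pattern, 90 x 68 x 13 mm; its x runs along the 90 mm side, y along the 68 mm side, z up. It lies flat on the board, its 90 mm side roughly parallel to the fence and about 20 to 40 mm short of it. When flush its centre is 34 mm in front of the fence face
- lever_pivot (a point): hinge of the clamp lever, inside the blue tower, 101 mm beyond the board's origin along its x and 18 mm above the table; the hinge axis is the board's x. Axes as the board. The lever is a 12 mm steel rod with a 26 mm wide black knob whose top is 166 mm from the hinge
- collar_wing (a point): on the lever's axis, level with the underside of the orange wings, 105 mm from the hinge when the collar is down; z up along the lever, x as the board's x, y left. Wings: one bar, y +-42 mm, x +-16 mm, 9 mm thick, rounded edges. Below it the collar's 24 mm thick steel sleeve runs 55 mm down the lever: fingers can straddle it and lift under both wings
- lever (a joint): clamp lever angle in rad: 0 open, leaning 0.36 rad to the left (+y of the board); 0.72 thrown over, leaning 0.36 rad to the right, foot down. With the collar down it is locked at either end (about 0.03 rad of play)
- collar (a joint): how far the collar is lifted along the lever, m: 0 down (locked) to 0.018 at its upper stop; a spring pulls it down with 6 N, rising to 9 N. From about 0.010 the lever can leave its notch; midway it needs about 0.012; at the far end it springs down when let go
- green_jar: ink jar with green body and black lid, 60 mm wide, 66 mm high, loose, right of the board; origin under its centre. Leave alone
- gouge: lino gouge with dark red handle, 108 x 26 x 26 mm, loose, left of the board; origin under its centre. Leave alone
- foot_pad (a point): middle of the underside of the steel hold-down foot's rubber pad (13 mm along x, 42 mm along y), which reaches over the fence to 15 mm in front of its face; 33 mm above the table while the lever is open, and it goes down 9 mm onto the block as the lever swings over. The top of the foot is 54 mm above the table when up
Not all that is in view belongs to the job. Of the things that look like the part that bears block_center, the middle-sized one is meant.

How it is judged:
By the outcome, as a careful person would: the job done as asked, in the order asked, and still so for the second after the job is handed in, with the robot touching nothing.
It also fails if it takes over 51 s, if anything falls off the work surface, if the arm or the gripper's body presses on something with over 40 N, if the wrist force passes 120 N, or if a joint passes its speed limit or range.

## Working session

There is one attempt and no reset: what is moved stays moved. The work goes in short steps, Python scripts to look and compute and a tool call to move; the robot and the scene stay as the last step left them, time stands still between calls to the robot, and variables do not carry over. Pictures are saved under pics/ and viewed, at most 10 in all, crops included, and the job is handed in when it is done.

Besides the shell and the picture viewer there is one more tool, called after "Request:" as name([rows], argument=value, ...), one row to a line, values as JSON. send_rows: Moves the arm, as the interface text tells. Its arguments: {"type":"object","properties":{"rows":{"type":"array","items":{"type":"array"}},"newtons":{"type":"number"}},"required":["rows"]}

```bash
mkdir -p pics; ls
python3 - <<'E'
from station import ctrl
import cv2,numpy as np
a=[]
for n in("top","side"):
    d=ctrl.get_image(n);np.savez(f"{n}0.npz",**d);cv2.imwrite(f"pics/{n}0.png",d["frame"][:,:,::-1])
    print(n,d["fx"],d["cx"],d["cy"],np.round(d["cam_to_world"],3).tolist())
o=ctrl.get_obs();print(o)
E
```

```text
pics
top 402.0795441098265 325.5812515978726 197.8792917149518 [[-0.115, -0.972, 0.206, 0.359], [-0.993, 0.112, -0.026, 0.063], [0.003, -0.207, -0.978, 1.012], [0.0, 0.0, 0.0, 1.0]]
side 432.3154344191973 323.7906605906332 202.3290440927247 [[-0.891, -0.283, 0.354, 0.24], [-0.453, 0.524, -0.721, 0.731], [0.019, -0.804, -0.595, 0.665], [0.0, 0.0, 0.0, 1.0]]
{'t': 0.1, 'q': array([-1.45997278e+00,  5.32696475e-02,  1.61415841e+00,  4.10358921e-05,
        1.47600064e+00, -1.18976528e-01]), 'dq': array([ 0.00032741, -0.002665  , -0.00142923, -0.00137354, -0.00076984,
        0.00042668]), 'effort': array([ 4.81812572e-05, -3.94905567e+01, -3.71363282e+01, -1.72828254e-04,
        3.92266302e-03,  1.04155635e-05]), 'tool_pos': array([ 0.14232749, -0.60800058,  0.23019807]), 'tool_rot': array([-3.11905472e+00, -3.59958795e-01, -7.58759038e-05]), 'contact_force': array([ 1.17390301, -0.00932335,  0.10825281]), 'wrist_torque': array([-0.01686512, -0.02952045, -0.00286283]), 'grip_force': 0.0, 'opening': 0.08553645143765067}
```

View pics/top0.png

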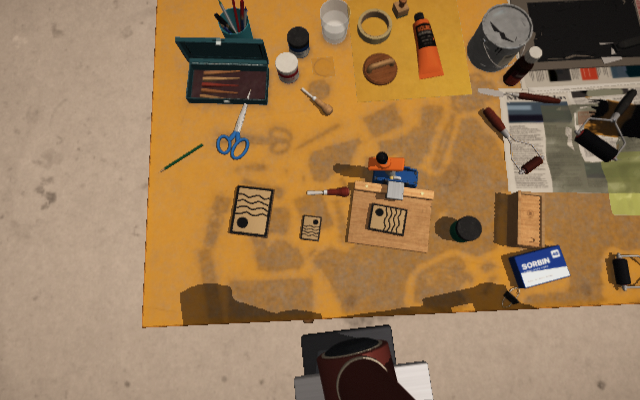

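View pics/side0.png

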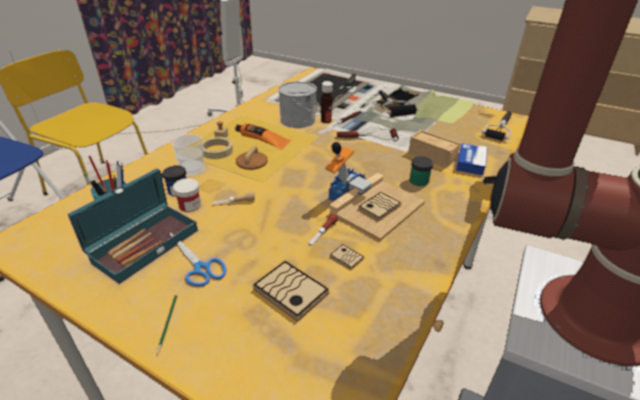

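The top view shows the board around (390,218), with the middle-sized block on it at (387,219). The fence is at rows 183-195, the tower and orange collar are at (390,168), the jar is at (465,229) and the gouge at (330,192). I'll measure with depth and ray casting.

```bash
cat > h.py <<'E'
import numpy as np,cv2
def cloud(d):
    h,w=d["range_z"].shape;u,v=np.meshgrid(np.arange(w),np.arange(h));z=d["range_z"]
    P=np.stack([(u-d["cx"])/d["fx"]*z,(v-d["cy"])/d["fy"]*z,z],-1);T=d["cam_to_world"]
    return P@T[:3,:3].T+T[:3,3]
def ray(d,uv,z):
    T=d["cam_to_world"];uv=np.atleast_2d(uv).astype(float)
    r=np.stack([(uv[:,0]-d["cx"])/d["fx"],(uv[:,1]-d["cy"])/d["fy"],np.ones(len(uv))],-1)@T[:3,:3].T
    return T[:3,3]+r*((z-T[2,3])/r[:,2])[:,None]
E
python3 - <<'E'
from h import *
d=dict(np.load("top0.npz"));P=cloud(d);f=d["frame"];hsv=cv2.cvtColor(f,cv2.COLOR_RGB2HSV)
for r in range(150,260,6): print(r,' '.join('%3d'%round(1000*P[r,c,2]) for c in range(340,440,6)))
for r in range(150,260,12): print(r,' '.join(str(tuple(hsv[r,c])) .replace('np.uint8','') for c in range(340,440,12)))
cv2.imwrite("pics/top_c.png",cv2.resize(f[140:260,300:490,::-1],None,fx=4,fy=4,interpolation=cv2.INTER_CUBIC))
E
```

```text
150  -2  -3   3   2   1   0   3   4   0   3   3   3   3   0  -1  -1   1
156   1   2   0   4   3   1 165 173   0  -1  -2   0  -1   0   2  -2   2
162   0  -4   0  -1   0 115 124 168 138 133 137   2   2   2   2   1   1
168   3   4  -1   1   0 113 116 122 131 131 140  54  50   0   0   1  -1
174   5  -1   2   3   2   2  36  37  71  50  39  37  38   1   5   1  -1
180   3   4   0   1   3   1  41  45  55  60  60  37  35   3   1   0  -3
186   1  18   0  30  34  31  32  29  53  56  57  23  32  -1   0   1   1
192  22  26   1  16  13  11  18  27  55  57  52  30  30  29  31  32   2
198   3   1   6  13  16  14  14  14  12  52  53  12  13  11  23  31   1
204   4   2  11  14  15  15  25  23  11  14  14  12  12  14  14  15  -1
210   1   3  12  11  14  14  26  25  25  25  25  27  14  13  13  13   3
216   2   2  13  12  14  27  28  25  22  30  22  25  15  12  15   1   1
222   2   2  12  15  11  27  23  27  27  26  23  14  14  17  13   1   2
228   3   0  12  12  17  25  26  22  28  25  24  15  13  13  13   2   3
234   5  -2  11  12  14  15  10  12  14  15  21  16  14  14  13  -1   2
240   1   0  12  17 
[... 1484 characters left out ...]
(16), (117), (179)) ((16), (118), (151)) ((17), (116), (182)) ((15), (139), (187)) ((15), (140), (184)) ((16), (158), (84))
234 ((17), (179), (177)) ((15), (145), (164)) ((15), (142), (182)) ((15), (140), (182)) ((14), (147), (153)) ((12), (41), (31)) ((15), (144), (181)) ((15), (140), (184)) ((16), (156), (141))
246 ((17), (183), (197)) ((16), (175), (181)) ((16), (164), (162)) ((16), (158), (140)) ((15), (144), (182)) ((15), (142), (181)) ((15), (138), (194)) ((14), (144), (184)) ((16), (157), (159))
258 ((16), (156), (160)) ((16), (144), (154)) ((16), (149), (161)) ((16), (141), (154)) ((15), (152), (156)) ((16), (148), (158)) ((16), (166), (163)) ((16), (143), (159)) ((17), (167), (189))
```

View pics/top_c.png

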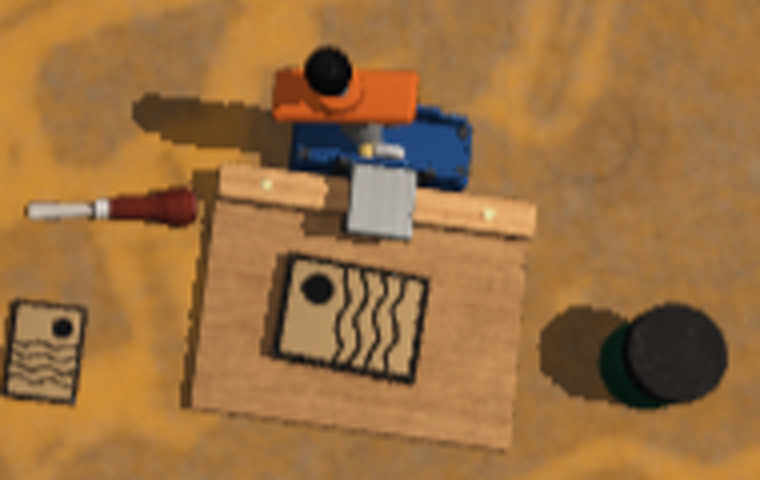

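The crop shows these points, in crop pixels: block corners at (289,254), (428,278), (412,382) and (276,354); board near corners at (193,406) and (510,448); and the near top edge of the fence from (218,198) to (533,237).

Run:
```python
from h import *
d=dict(np.load("top0.npz"));P=cloud(d);f=d["frame"];hsv=cv2.cvtColor(f,cv2.COLOR_RGB2HSV).astype(int)
g=lambda pts,z: ray(d,np.array(pts)/4+[299.6,139.6],z)
B=g([(193,406),(510,448)],.012);F=g([(218,198),(533,237)],.03);K=g([(289,254),(428,278),(412,382),(276,354)],.025)
for n,p in(("board near",B),("fence",F)):
    v=p[0]-p[1];print(n,p.round(4)[:,:2].tolist(),"yaw deg",np.degrees(np.arctan2(-v[0],v[1])),np.linalg.norm(v))
c=K.mean(0);v=(K[0]+K[3]-K[1]-K[2])/2;print("block",c.round(4),"yaw",np.degrees(np.arctan2(-v[0],v[1])),np.linalg.norm(v),np.linalg.norm((K[0]+K[1]-K[2]-K[3])/2))
# depth plane pts: board top & block top masks
H=P[...,2];roi=np.zeros(H.shape,bool);roi[140:260,340:440]=1
for n,m in(("board",(H>.006)&(H<.019)),("block",(H>.021)&(H<.032))):
    pass
org=roi&(hsv[...,0]<13)&(hsv[...,1]>195)&(hsv[...,2]>150)&(H>.08);q=P[org];print("collar",len(q),np.median(q,0).round(3),q.min(0).round(3),q.max(0).round(3))
kn=roi&(hsv[...,2]<60)&(H>.15);q=P[kn];print("knob",len(q),np.median(q,0).round(3),q.max(0))
yaw=np.arctan2(-(F[0]-F[1])[0],(F[0]-F[1])[1])
ex=np.array([np.cos(yaw),np.sin(yaw)]);ey=np.array([-ex[1],ex[0]])
# estimate origin both ways
o1=B.mean(0)[:2]+.0775*ex;o2=F.mean(0)[:2]-.055*ex;print("origins",o1,o2)
for n,p in(("block",c[:2]),("knob",np.median(P[kn],0)[:2]),("collar",np.median(P[org],0)[:2])):
    w=p-(o1+o2)/2;print(n,"board frame",(w@ex).round(4),(w@ey).round(4))
jar=ray(d,[[300+676/4,140+352/4]],.066);w=jar[0,:2]-(o1+o2)/2;print("jar",jar,w@ex,w@ey)
```

```text
board near [[0.4542, -0.0068], [0.406, -0.1984]] yaw deg -14.11486658527113 0.1975394912855518
fence [[0.58, -0.0375], [0.5328, -0.2298]] yaw deg -13.799596766816087 0.19792467276822026
block [ 0.4967 -0.1105  0.025 ] yaw -17.425843708611353 0.0864368069015026 0.06497411013084808
collar 269 [ 0.605 -0.122  0.134] [ 0.589 -0.148  0.11 ] [ 0.633 -0.07   0.142]
knob 107 [ 0.611 -0.092  0.172] [0.62372641 0.06255259 1.01220613]
origins [ 0.50534714 -0.12106491] [ 0.5030267  -0.12053441]
block board frame -0.0097 0.0083
knob board frame 0.0971 0.054
collar board frame 0.0985 0.023
jar [[ 0.44702755 -0.29226717  0.066     ]] -0.01460995501583866 -0.18015229990596765
```

Request:
send_rows([
  [8.5, [4, -4.3, 0], 0],
  [8.5, [4, -4.3, 0], 0],
  [8.5, [4, -4.3, 0], 0],
  [8.5, [4, -4.3, 0], 0],
  [8.5, [4, -4.3, 0], 0],
  [8.5, [4, -4.3, 0], 0],
  [8.5, [4, -4.3, 0], 0],
  [8.5, [4, -4.3, 0], 0],
  [8.5, [4, -4.3, 0], 0],
  [6, [4, -4.3, 0], 0],
])

```text
t: 1.35
tool_pos: [0.4343, -0.0968, 0.2311]
tool_rot: [3.121, 0.36, 0.0]
contact_force: [1.9, -0.6, -0.3]
opening: 0.069
grip_force: 0.0
```

Request:
send_rows([
  [5, [0, 0, 2], 9.1],
  [5, [0, 0, 3], 9.1],
  [5, [0, 0, 3], 9.1],
  [5, [0, 0, 3], 0],
  [5, [0, 0, 0], 0],
  [5, [0, 0, 0], 0],
])

```text
t: 2.1
tool_pos: [0.4344, -0.099, 0.1223]
tool_rot: [3.117, -0.386, 0.002]
contact_force: [0.0, 0.8, 0.6]
opening: 0.0499
grip_force: 0.0
```

```bash
cat > s.py <<'E'
from station import ctrl
import numpy as np
from scipy.spatial.transform import Rotation as R
o=ctrl.get_obs();M=R.from_rotvec(o["tool_rot"]).as_matrix()
O=np.array([.504,-.1208,0]);y=np.radians(-14);E=np.array([[np.cos(y),-np.sin(y),0],[np.sin(y),np.cos(y),0],[0,0,1]])
if __name__=="__main__":
    print("t",round(o["t"],2),"board-frame TCP mm",(1e3*E.T@(o["tool_pos"]-O)).round(1),"F board",(E.T@o["contact_force"]).round(1),"open",round(o["opening"],4),"grip",o["grip_force"])
    print("tool axes in board frame\n",(E.T@M).round(3))
E
python3 s.py
```

```text
t 2.1 board-frame TCP mm [-72.8   4.3 122.3] F board [-0.2  0.8  0.6] open 0.0499 grip 0.0
tool axes in board frame
 [[ 1.    -0.002  0.001]
 [-0.002 -1.    -0.   ]
 [ 0.001  0.    -1.   ]]
```

Request:
send_rows([
  [5, [0, -0.4, 3], 0],
  [5, [0, 0, 3], 0],
  [5, [0, 0, 3], 0],
  [5, [0, 0, 1.7], 0],
  [5, [0, 0, 0], 0],
  [5, [0, 0, 0], 0],
])

```text
t: 2.85
tool_pos: [0.4364, -0.0955, 0.0162]
tool_rot: [3.117, -0.386, 0.005]
contact_force: [0.4, -0.8, 0.0]
opening: 0.05
grip_force: 0.0
```

```bash
python3 s.py
python3 - <<'E'
from station import ctrl
import cv2
a=ctrl.get_image("top")["frame"][120:270,290:490,::-1];b=ctrl.get_image("wrist")["frame"][:,:,::-1]
a=cv2.resize(a,(400,300),interpolation=cv2.INTER_CUBIC);b=cv2.resize(b,(400,250))
import numpy as np
c=np.zeros((300,800,3),np.uint8);c[:,:400]=a;c[:250,400:]=b;cv2.imwrite("pics/a1.png",c)
E
```

```text
t 2.85 board-frame TCP mm [-71.7   8.2  16.2] F board [ 0.6 -0.7  0. ] open 0.05 grip 0.0
tool axes in board frame
 [[ 1.    -0.002  0.003]
 [-0.002 -1.    -0.   ]
 [ 0.003  0.    -1.   ]]
```

View pics/a1.png

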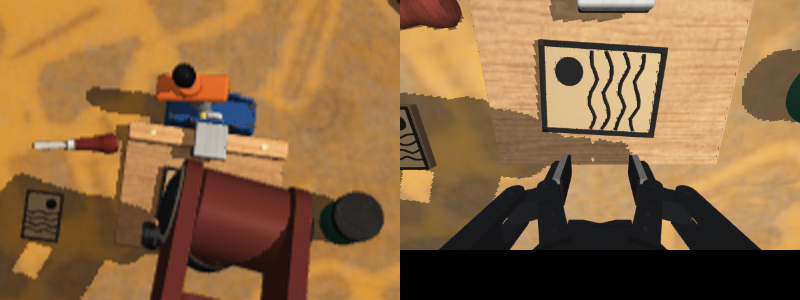

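The wrist view shows the two fingertips at (562,160) and (637,160), just short of the block's near edge, which runs from (543,130) to (655,137). They're centred on the block, so I'll push.

Request:
send_rows([
  [5, [0.7, 0, 0.2], 0],
  [5, [0.6, 0, 0], 0],
  [5, [0.6, 0, 0], 0],
  [5, [0.5, 0, 0], 0],
  [5, [0.5, 0, 0], 0],
  [5, [0.5, 0, 0], 0],
  [5, [0.4, 0, 0], 0],
  [5, [0.2, 0, 0], 0],
  [5, [0, 0, 0], 0],
])

```text
t: 4.08
tool_pos: [0.4739, -0.1047, 0.0124]
tool_rot: [3.118, -0.386, 0.001]
contact_force: [-0.2, -0.2, 0.3]
opening: 0.0496
grip_force: 0.0
```

Request:
send_rows([
  [5, [0.2, 0, 0], 0],
  [5, [0.2, 0, 0], 0],
  [5, [0.1, 0, 0], 0],
  [5, [0, 0, 0], 0],
])

```text
t: 4.58
tool_pos: [0.4787, -0.1059, 0.0123]
tool_rot: [3.118, -0.386, 0.0]
contact_force: [-0.3, 0.0, 0.9]
opening: 0.0502
grip_force: 0.0
```

```bash
python3 s.py
```

```text
t 4.58 board-frame TCP mm [-28.2   8.4  12.3] F board [-0.3 -0.1  0.9] open 0.0502 grip 0.016848013692651875
tool axes in board frame
 [[ 1.    -0.002  0.   ]
 [-0.002 -1.     0.   ]
 [ 0.    -0.    -1.   ]]
```

Request:
send_rows([
  [5, [0.2, 0, -0.1], 0],
  [5, [0.15, 0, 0], 0],
  [5, [0, 0, 0], 0],
])

```text
t: 4.95
tool_pos: [0.4822, -0.1068, 0.0134]
tool_rot: [3.118, -0.386, 0.001]
contact_force: [-0.1, -0.4, 0.2]
opening: 0.0501
grip_force: 0.0
```

```bash
python3 s.py
python3 - <<'E'
from station import ctrl
import cv2
b=ctrl.get_image("wrist")["frame"][:,:,::-1];cv2.imwrite("pics/a2.png",b)
E
```

```text
t 4.95 board-frame TCP mm [-24.6   8.3  13.4] F board [-0.  -0.4  0.2] open 0.0501 grip 0.0
tool axes in board frame
 [[ 1.    -0.002  0.   ]
 [-0.002 -1.    -0.   ]
 [ 0.     0.    -1.   ]]
```

View pics/a2.png

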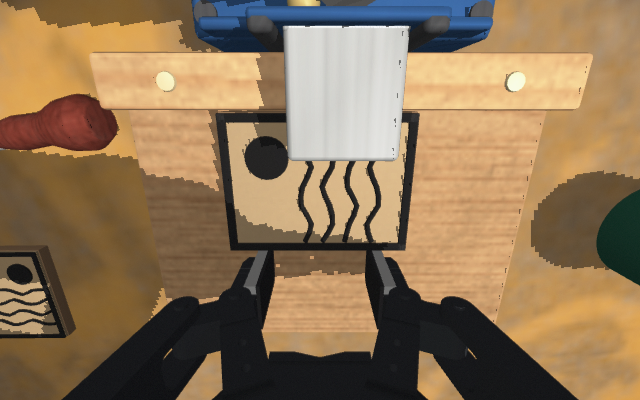

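The block is parallel to the fence, with only a small gap left (block far edge at row ~114, fence edge at ~109). I'll push on until there is force.

Request:
send_rows([
  [5, [0.1, 0, 0], 0],
  [5, [0.1, 0, 0], 0],
  [5, [0.1, 0, 0], 0],
  [5, [0, 0, 0], 0],
])

```text
t: 5.5
tool_pos: [0.4831, -0.1069, 0.0129]
tool_rot: [-3.117, 0.386, 0.008]
contact_force: [-7.7, 1.2, 6.0]
opening: 0.0499
grip_force: 3.7
```

Request:
send_rows([
  [5, [0.1, 0, 0], 0],
  [5, [0.1, 0, 0], 0],
  [5, [0, 0, 0], 0],
])

```text
t: 5.88
tool_pos: [0.4831, -0.1069, 0.0125]
tool_rot: [-3.116, 0.386, 0.016]
contact_force: [-13.4, 2.4, 10.7]
opening: 0.0502
grip_force: 6.8
```

Request:
send_rows([
  [5, [-0.5, 0, 0], 0],
  [5, [-1, 0, 0], 0],
  [6, [-1.5, 0, -2], 0],
  [7, [0, 0, -5], 0],
  [8, [0, 0, -5], 0],
  [8.5, [0, 0, -5], 0],
  [8.5, [0, 0, -4], 0],
  [8.5, [0, 0, 0], 0],
])

```text
t: 6.88
tool_pos: [0.4597, -0.1014, 0.228]
tool_rot: [3.116, -0.386, 0.014]
contact_force: [-0.3, 0.0, 0.6]
opening: 0.0849
grip_force: 0.0
```

```bash
python3 s.py; python3 -c "
from station import ctrl
print(ctrl.get_obs()['q'])
from h import *
d=ctrl.get_image('top');w=ctrl.get_image('wrist');np.savez('w.npz',**w)
cv2.imwrite('pics/a3.png',w['frame'][:,:,::-1])
"
```

```text
t 6.88 board-frame TCP mm [-47.7   8.1 228. ] F board [-0.3 -0.1  0.6] open 0.0849 grip 0.0
tool axes in board frame
 [[ 1.    -0.002  0.009]
 [-0.002 -1.    -0.001]
 [ 0.009  0.001 -1.   ]]
[-3.75396681e-01 -3.36058325e-01  1.96847275e+00  1.12059103e-04
  1.49989847e+00  1.44203082e+00]
```

View pics/a3.png

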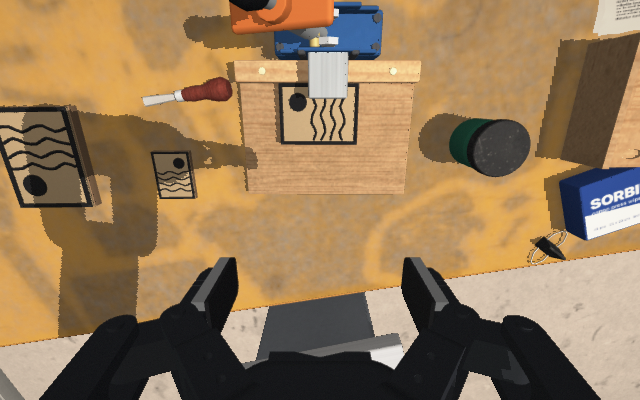

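The block now sits against the fence (block top edge and fence edge both at row ~83). Next I'll move over the lever.

Request:
send_rows([
  [8.5, [5, -1, 0], 0],
  [8.5, [5, -1, 0], 0],
  [8.5, [4.9, -1, 0], 0],
  [8.5, [0, 0, 0], -10],
  [8.5, [0, 0, 0], -10],
  [8.5, [0, 0, 0], -10],
  [8.5, [0, 0, 0], -10],
  [8.5, [0, 0, 0], -10],
  [8.5, [0, 0, 0], -10],
])

```text
t: 8.1
tool_pos: [0.6082, -0.1075, 0.2202]
tool_rot: [-2.887, -1.231, 0.005]
contact_force: [-0.1, -1.2, -0.1]
opening: 0.0849
grip_force: 0.0
```

Request:
send_rows([
  [8.5, [0, 0, 0], -10],
  [8.5, [0, 0, 0], -10],
  [8.5, [0, 0, 0], -10],
  [8.5, [0, 0, 0], 0],
])

```text
t: 8.6
tool_pos: [0.6084, -0.1076, 0.2207]
tool_rot: [-2.477, -1.927, 0.004]
contact_force: [0.5, -1.1, 0.7]
opening: 0.0849
grip_force: 0.0
```

```bash
python3 s.py; python3 -c "
from station import ctrl
from s import *
from h import *
w=ctrl.get_image('wrist');P=(cloud(w)-O)@E*1e3
cv2.imwrite('pics/a4.png',w['frame'][:,:,::-1])
h=cv2.cvtColor(w['frame'],cv2.COLOR_RGB2HSV).astype(int)
m=(h[...,0]<13)&(h[...,1]>190)&(h[...,2]>100)&(P[...,2]>90)
q=P[m];print(len(q),np.percentile(q,[1,5,50,95,99],axis=0).round(1))
"
```

```text
t 8.6 board-frame TCP mm [ 98.1  38.1 220.7] F board [ 0.7 -0.9  0.7] open 0.0849 grip 0.0
tool axes in board frame
 [[ 0.004  1.    -0.004]
 [ 1.    -0.004  0.   ]
 [ 0.    -0.004 -1.   ]]
186 [[ 86.3   4.5 108.2]
 [ 86.4   7.3 109. ]
 [ 87.4  49.1 118.5]
 [116.4  76.9 133.4]
 [117.2  77.1 136.2]]
```

View pics/a4.png

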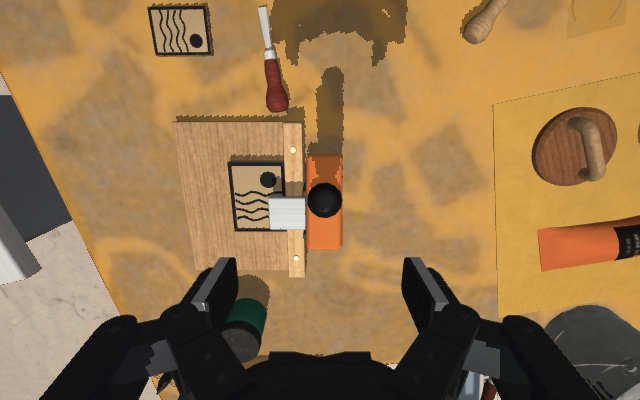

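The orange wing bar lies between the finger lines: bar columns 306-342, fingers at 220 and 420. Its x centre is about 101.8 mm in the board frame, so I'll shift +3 mm and descend.

Request:
send_rows([
  [6, [0, 0.35, 2], 0],
  [5.5, [0, 0, 2.5], 0],
  [5.5, [0, 0, 2.5], 0],
  [5.5, [0, 0, 2], 0],
  [5.5, [0, 0, 1], 0],
  [5.5, [0, 0, 0.5], 0],
  [5.5, [0, 0, 0], 0],
])

```text
t: 9.52
tool_pos: [0.6132, -0.1088, 0.1186]
tool_rot: [2.478, 1.931, 0.001]
contact_force: [-0.1, 0.1, 0.3]
opening: 0.0549
grip_force: 0.0
```

Request:
send_rows([
  [5.5, [0, 0, 0.4], 0],
  [5.5, [0, 0, 0.4], 0],
  [5.5, [0, 0, 0], 0],
])

```text
t: 9.9
tool_pos: [0.6127, -0.1087, 0.11]
tool_rot: [-2.478, -1.931, 0.0]
contact_force: [0.3, -0.1, -0.6]
opening: 0.0549
grip_force: 0.0
```

```bash
python3 s.py; python3 -c "
from station import ctrl
import cv2,numpy as np
a=ctrl.get_image('side')['frame'][100:250,280:480,::-1];b=ctrl.get_image('wrist')['frame'][:,:,::-1]
c=np.zeros((300,800,3),np.uint8);c[:,:400]=cv2.resize(a,(400,300),interpolation=cv2.INTER_CUBIC);c[:250,400:]=cv2.resize(b,(400,250));cv2.imwrite('pics/a5.png',c)"
```

```text
t 9.9 board-frame TCP mm [102.5  38.  110. ] F board [ 0.3 -0.  -0.6] open 0.0549 grip 0.0
tool axes in board frame
 [[ 0.002  1.    -0.001]
 [ 1.    -0.002  0.   ]
 [ 0.    -0.001 -1.   ]]
```

View pics/a5.png

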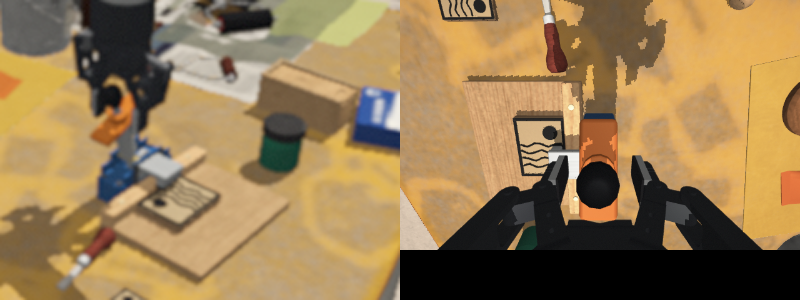

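The fingers straddle the orange bar with no contact: bar at columns 580-618, finger pads at 560 and 640. I'll lower slightly and grip.

Request:
send_rows([
  [5.5, [0, 0, 0.25], 0],
  [4, [0, 0, 0], 0],
  [3, [0, 0, 0], 0],
  [2.5, [0, 0, 0], 0],
  [2.5, [0, 0, 0], 0],
  [2.5, [0, 0, 0], 0],
], newtons=70)

```text
t: 10.75
tool_pos: [0.6119, -0.108, 0.108]
tool_rot: [-2.475, -1.93, 0.002]
contact_force: [-5.5, 1.7, 4.3]
opening: 0.0305
grip_force: 68.9
```

```bash
python3 s.py
```

```text
t 10.75 board-frame TCP mm [101.6  38.5 108. ] F board [-5.8  0.3  4.3] open 0.0305 grip 68.94837498664856
tool axes in board frame
 [[ 0.002  1.    -0.003]
 [ 1.    -0.002  0.001]
 [ 0.001 -0.003 -1.   ]]
```

Request:
send_rows([
  [2.5, [0.14, -0.05, -0.37], 0],
  [2.5, [0.14, 0, -0.37], 0],
  [2.5, [0.14, 0, -0.38], 0],
  [2.5, [0.14, 0, -0.38], 0],
  [2.5, [0, 0, 0], 0],
])

```text
t: 11.38
tool_pos: [0.613, -0.1031, 0.1223]
tool_rot: [-2.477, -1.93, 0.002]
contact_force: [-1.7, -2.2, -8.7]
opening: 0.0303
grip_force: 69.8
```

```bash
python3 s.py; python3 -c "
from station import ctrl
from s import *
from h import *
w=ctrl.get_image('side');cv2.imwrite('pics/a6.png',cv2.resize(w['frame'][130:220,300:420,::-1],None,fx=5,fy=5,interpolation=cv2.INTER_CUBIC))
"
```

```text
t 11.38 board-frame TCP mm [101.5  43.6 122.3] F board [-1.1 -2.6 -8.7] open 0.0303 grip 69.82770681381226
tool axes in board frame
 [[ 0.002  1.    -0.002]
 [ 1.    -0.002 -0.   ]
 [-0.    -0.002 -1.   ]]
```

View pics/a6.png

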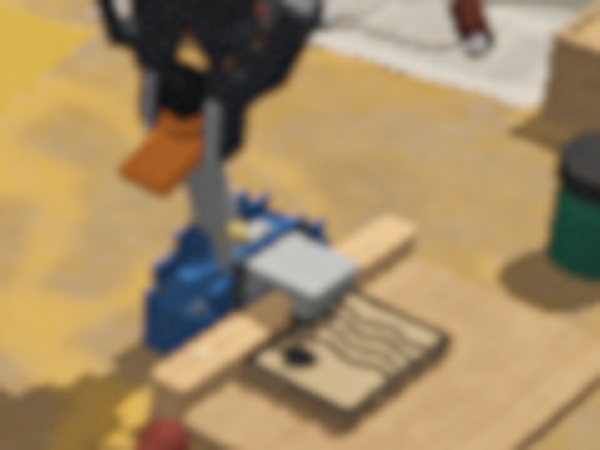

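The collar is up: there is steel between it and the tower, and the pull is about 9 N. Now I'll swing through the first half.

Request:
send_rows([
  [2.5, [-0.7, 0, -0.3], 0],
  [2.5, [-0.73, 0, -0.2], 0],
  [2.5, [-0.73, 0, -0.16], 0],
  [2.5, [-0.75, 0, -0.11], 0],
  [2.5, [-0.75, 0, -0.07], 0],
  [2.5, [-0.75, 0, -0.02], 0],
  [2.5, [0, 0, 0], 0],
])

```text
t: 12.3
tool_pos: [0.6021, -0.1462, 0.1311]
tool_rot: [-2.476, -1.93, 0.001]
contact_force: [-2.3, 3.7, -9.0]
opening: 0.0302
grip_force: 69.8
```

```bash
python3 s.py
```

```text
t 12.3 board-frame TCP mm [101.4  -0.9 131.1] F board [-3.1  3.  -9. ] open 0.0302 grip 69.82351183891296
tool axes in board frame
 [[ 0.002  1.    -0.002]
 [ 1.    -0.002  0.001]
 [ 0.001 -0.002 -1.   ]]
```

Request:
send_rows([
  [2.5, [-0.7, 0, 0.02], 0],
  [2.5, [-0.75, 0, 0.07], 0],
  [2.5, [-0.75, 0, 0.11], 0],
  [2.5, [-0.73, 0, 0.16], 0],
  [2.5, [-0.73, 0, 0.2], 0],
  [2.5, [-0.7, 0, 0.25], 0],
  [2.5, [-0.2, 0, 0.08], 0],
  [2.5, [0, 0, 0], 0],
])

```text
t: 13.3
tool_pos: [0.5912, -0.1894, 0.1225]
tool_rot: [-2.474, -1.931, -0.0]
contact_force: [-2.2, 7.0, -8.1]
opening: 0.0303
grip_force: 69.7
```

```bash
python3 s.py
```

```text
t 13.3 board-frame TCP mm [101.2 -45.4 122.5] F board [-3.9  6.3 -8.1] open 0.0303 grip 69.71426725387573
tool axes in board frame
 [[ 0.001  1.    -0.002]
 [ 1.    -0.001  0.002]
 [ 0.002 -0.002 -1.   ]]
```

The lever is at its right stop: 6 N sideways and y = -45 mm. I'll lower the collar along the lever, then release.

Request:
send_rows([
  [2.5, [0.14, 0, 0.37], 0],
  [2.5, [0.14, 0, 0.37], 0],
  [2.5, [0.14, 0, 0.38], 0],
  [2.5, [0.12, 0, 0.35], 0],
  [2.5, [0, 0, 0], 0],
])

```text
t: 13.92
tool_pos: [0.5917, -0.1901, 0.1136]
tool_rot: [2.474, 1.928, -0.014]
contact_force: [-20.0, -7.0, 11.3]
opening: 0.0304
grip_force: 72.3
```

```bash
python3 s.py
```

```text
t 13.93 board-frame TCP mm [101.8 -46.  113.6] F board [-17.7 -11.7  11.3] open 0.0304 grip 72.29409456253052
tool axes in board frame
 [[ 0.003  1.    -0.002]
 [ 1.    -0.003 -0.01 ]
 [-0.01  -0.002 -1.   ]]
```

The collar stopped about 6 mm short with some binding in the grip. I'll relieve the load, open, and let the spring drop it.

Request:
send_rows([
  [2.5, [-0.3, -0.05, -0.3], 0],
  [2.5, [-0.3, 0, -0.2], 0],
  [4, [0, 0, 0], 0],
  [5.5, [0, 0, 0], 0],
  [5.5, [0, 0, 0], 0],
  [5.5, [0, 0, 0], 0],
])

```text
t: 14.68
tool_pos: [0.5918, -0.191, 0.1136]
tool_rot: [2.476, 1.93, 0.001]
contact_force: [0.2, -0.0, 0.4]
opening: 0.0549
grip_force: 0.0
```

```bash
python3 s.py; python3 -c "
from station import ctrl
from s import *
from h import *
w=ctrl.get_image('side');v=ctrl.get_image('wrist')['frame'][:,:,::-1]
c=np.zeros((300,800,3),np.uint8);c[:,:400]=cv2.resize(w['frame'][130:220,300:420,::-1],(400,300),interpolation=cv2.INTER_CUBIC);c[:250,400:]=cv2.resize(v,(400,250));cv2.imwrite('pics/a7.png',c)
"
```

```text
t 14.68 board-frame TCP mm [102.2 -46.9 113.6] F board [ 0.2 -0.   0.4] open 0.0549 grip 0.0
tool axes in board frame
 [[ 0.002  1.     0.002]
 [ 1.    -0.002 -0.001]
 [-0.001  0.002 -1.   ]]
```

View pics/a7.png

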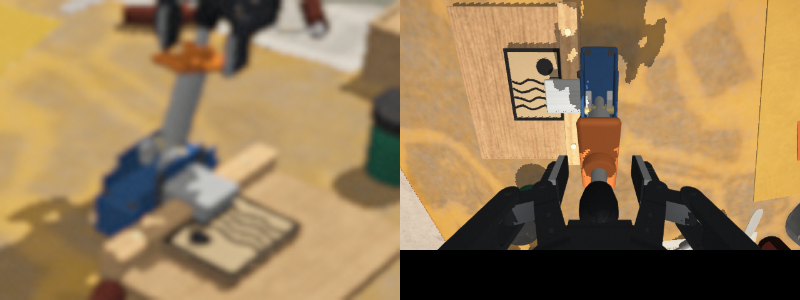

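The lever leans right with the foot down, and the fingers are free. I'll rise clear and check the collar numerically, since all ten pictures are used.

Request:
send_rows([
  [5.5, [0, 0, -1], 0],
  [6, [0, 0, -3], 0],
  [7, [0, 0, -4], 0],
  [8.5, [0, 0, -4], 0],
  [8.5, [-4, 0, 0], 0],
  [8.5, [-5, 0, 0], 0],
  [8.5, [-3, 0, 0], 0],
  [8.5, [0, 0, 0], 0],
])

```text
t: 15.78
tool_pos: [0.5614, -0.3088, 0.2334]
tool_rot: [2.48, 1.927, 0.0]
contact_force: [-1.0, 0.5, 0.0]
opening: 0.0851
grip_force: 0.0
```

```bash
cat > m.py <<'E'
from station import ctrl
from s import *
from h import *
print((1e3*E.T@(o["tool_pos"]-O)).round(1))
def meas(w,n):
    P=(cloud(w)-O)@E*1e3;h=cv2.cvtColor(w['frame'],cv2.COLOR_RGB2HSV).astype(int)
    box=(abs(P[...,0]-101)<25)&(abs(P[...,1])<100)
    m=(h[...,0]<14)&(h[...,1]>170)&(h[...,2]>60)&(P[...,2]>85)&(P[...,2]<160)&box;q=P[m]
    k=box&(h[...,2]<70)&(P[...,2]>155)&(P[...,2]<190);K=P[k]
    if len(q)<20: print(n,len(q));return
    mm=abs(q[:,0]-101)<12
    a=q[:,1:]-[0,18]
    for th in(-.36,.36):
        r=-a[:,0]*np.sin(-th)+a[:,1]*np.cos(th);t=a[:,0]*np.cos(th)-a[:,1]*np.sin(th)
        print(n,th,len(q),"r pct",np.percentile(r,[5,25,50,75,95]).round(1),"t",np.percentile(t,[2,50,98]).round(1))
    print("knob",len(K),np.median(K,0).round(1) if len(K) else 0)
    kk=[np.percentile(P[m],[2,98],axis=0).round(1)];print(kk)
if __name__=="__main__":
    d=dict(np.load("top0.npz"));meas(d,"top0")
    meas(ctrl.get_image("top"),"top");meas(ctrl.get_image("side"),"side");meas(ctrl.get_image("wrist"),"wrist")
    meas(dict(np.load("side0.npz")),"side0")
E
python3 m.py
```

```text
[ 101.2 -168.6  233.4]
top0 -0.36 404 r pct [ 62.5  72.3  96.1 103.7 111.9] t [ 43.3  70.3 104.7]
top0 0.36 404 r pct [111.5 113.5 115.1 116.5 124.7] t [-41.2 -10.7  38.8]
knob 110 [ 97.4  54.2 172.1]
[array([[ 85.8,   1.2, 110.5],
       [115.7,  76.4, 140.4]])]
top -0.36 347 r pct [110.9 113.6 114.9 116.6 125. ] t [-37.4  13.   41.9]
top 0.36 347 r pct [ 62.8  83.2  97.5 105.5 111.9] t [-103.5  -66.8  -42. ]
knob 112 [ 97.3 -50.4 172.1]
[array([[ 85.8, -75.2, 110.8],
       [114.5,   0.3, 140.1]])]
side -0.36 93 r pct [108.5 110.1 111.8 114.1 120.5] t [-23.2  14.4  43.2]
side 0.36 93 r pct [ 71.4  89.4  97.  104.4 110.6] t [-90.7 -64.7 -39.3]
knob 65 [ 96.7 -43.  164.1]
[array([[ 85.7, -60.9, 113.6],
       [107. ,   2. , 136.9]])]
wrist -0.36 2143 r pct [110.9 112.3 113.  113.8 123.2] t [-40.   12.   26.5]
wrist 0.36 2143 r pct [ 61.6  78.9  95.   98.8 101.9] t [-104.3  -66.   -54.5]
knob 1347 [102.  -55.4 170.8]
[array([[ 86.6, -77. , 109. ],
       [117.1, -15. , 137.2]])]
side0 -0.36 108 r pct [ 57.5  64.   74.   82.9 100.4] t [ 74.3  90.7 107.1]
side0 0.36 108 r pct [110.1 112.2 114.2 118.2 136.5] t [-5.3 15.6 42.6]
knob 58 [ 94.7  62.3 165.6]
[array([[ 85.9,  38.4, 108. ],
       [111.6,  79.9, 156.2]])]
```

The collar radius is 114.9 mm, against 115.1 mm when locked at the start, and the lever angle mirrors its start. So it is home. Last check is the block, jar and gouge, after moving the arm clear.

Request:
send_rows([
  [8.5, [-5, -2, -1], 0],
  [8.5, [-5, -2, 0], 0],
  [8.5, [-5, -2, 0], 0],
  [8.5, [0, 0, 0], 0],
  [8.5, [0, 0, 0], 0],
])

```text
t: 16.55
tool_pos: [0.4678, -0.4368, 0.2429]
tool_rot: [-2.477, -1.932, -0.001]
contact_force: [0.5, 0.6, -0.5]
opening: 0.0853
grip_force: 0.0
```

Run:
```python
from station import ctrl
from s import *
from h import *
d=ctrl.get_image("top");d0=dict(np.load("top0.npz"))
for n,x in(("before",d0),("now",d)):
    f=x["frame"];h=cv2.cvtColor(f,cv2.COLOR_RGB2HSV).astype(int)
    def cen(m,r0,r1,c0,c1):
        k=np.zeros(m.shape,bool);k[r0:r1,c0:c1]=1;v,u=np.nonzero(m&k);return len(u),u.mean().round(1),v.mean().round(1)
    print(n,"jar lid",cen(h[...,2]<60,210,250,455,485),"gouge red",cen(((h[...,0]<8)|(h[...,0]>172))&(h[...,1]>130),180,200,320,352))
    P=(cloud(x)-O)@E*1e3
    b=(P[...,2]>20)&(P[...,2]<30)&(abs(P[...,1]-8)<60)&(P[...,0]>-60)&(P[...,0]<50)
    k=np.uint8(b);k=cv2.morphologyEx(k,cv2.MORPH_OPEN,np.ones((3,3)));q=P[k>0]
    for lo,hi in((-30,-10),(25,45)):
        s=q[(q[:,1]>lo)&(q[:,1]<hi)];print("  near edge x at y",lo,hi,np.percentile(s[:,0],[3,97]).round(1))
```

```text
before jar lid (558, np.float64(466.8), np.float64(229.0)) gouge red (136, np.float64(339.2), np.float64(191.5))
  near edge x at y -30 -10 [-42.9  21.1]
  near edge x at y 25 45 [-39.5  24.6]
now jar lid (566, np.float64(466.8), np.float64(228.9)) gouge red (134, np.float64(339.2), np.float64(191.5))
  near edge x at y -30 -10 [-11.4  45.1]
  near edge x at y 25 45 [-11.1  48.3]
```

The block is parallel to the fence and moved about 30 mm to contact. The jar and gouge are where they were.

```bash
python3 -c "
from station import ctrl
print(ctrl.finish_job())"
```

```text
the job is handed in; nothing more can be done
None
```

I handed the job in at about 17 s: the block is against the fence under the lowered foot, the lever is over to the right with the collar measuring fully down, and the jar and gouge have not moved.

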